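# Cull the short and the bent copper bar from a batch

## Task

The white tray holds a batch of five copper bars for forging bracelets, and two of them are faulty. Put the bar that is too short into the round scrap pan, and lay the bent bar flat on the middle of the square steel block, ready for truing; leave the three good bars and the file where they lie.

Things in the scene. Friction and masses are not known exactly. Their poses are not given: they have to be found in the camera images.
- short: The short copper bar: straight, but only 90 mm long, 20 mm wide, 10 mm thick, about 160 g, lying flat in the tray. Origin: centre of its underside; x along its length, y across its width, z up.
- bent: The bent copper bar: 20 mm wide, 10 mm thick, 250 g, flat in the tray. Straight along its x from -70 to +15 mm, then the last 55 mm turn 35 degrees sideways towards +y, in the flat plane (end near x 60, y 32 mm). Origin: underside, centre line of the straight part, 15 mm before the bend, 7 mm from the centre of mass; can be gripped there across y. z up.
- good_a: Good copper bar, straight, 140 mm long, 20 mm wide, 10 mm thick, about 250 g, lying flat in the tray. Origin: centre of its underside; x along its length, y across its width, z up.
- good_b: Good copper bar, straight, 140 mm long, 20 mm wide, 10 mm thick, about 250 g, lying flat in the tray. Origin: centre of its underside; x along its length, y across its width, z up.
- good_c: Good copper bar, straight, 140 mm long, 20 mm wide, 10 mm thick, about 250 g, lying flat in the tray. Origin: centre of its underside; x along its length, y across its width, z up.
- tray: White enamelled tray, 270 mm (x) by 380 mm (y), walls 4 mm thick and 18 mm high, floor 4 mm thick. Five bars and a file lie in it in three rows of two, lengthwise roughly along the tray's y, rows about 75 mm apart. Origin: centre of its underside. Fixed.
- pan: Round open scrap pan of bare aluminium, 164 mm across the rim, 152 mm at the foot, 45 mm high, wall and floor 4 mm thick, a few thin copper offcuts on its floor. Origin: centre of its underside, z up. Fixed. It stands to the left or the right of the tray.
- block: Square steel bench block, 130 x 130 mm, 25 mm high, flat top. Origin: centre of its underside (top at z = 25 mm). Fixed. It stands on the other side of the tray.
- file: Bystander in the tray: short hand file, 145 mm long, wooden handle 22 mm wide and 16 mm high, steel blade. Origin: underside, near the middle; x towards the blade's tip.
Not all that is in view belongs to the job. Of the things that look like the bent, take the one that is nearest to the robot's base at the start.

How it is judged:
At the end, for the whole second after the job is handed in: Short bar at rest in the pan (within 65 mm of its centre, origin under 40 mm above its foot); bent bar flat (0.1 rad) and at rest on the block's top (4 mm), origin within 35 mm of its centre; good bars moved under 30 mm, file under 40 mm (horizontal distance between short and pan below 0.065 m and z of short in the frame of pan below 0.04 m and linear speed of each of short, bent below 0.02 m/s and angular speed of each of short, bent below 0.2 rad/s and horizontal distance between bent and block below 0.035 m and z of bent in the frame of block between 0.021 and 0.029 m and angle between bent's own z axis and vertical below 0.1 rad and distance of each of good_a, good_b, good_c from where it was at the start of the episode below 0.03 m and distance of file from where it was at the start of the episode below 0.04 m); the robot touches nothing.
It also fails if it takes over 58 s, if anything falls off the work surface, if the arm or the gripper's body presses on something with over 40 N, if the wrist force passes 120 N, or if a joint passes its speed limit or range.

## Robot

A 6-joint arm with a two-finger parallel gripper is mounted at the origin on the work surface. World frame = base frame: x ahead of the robot, y to its left, z up, the work surface at z = 0. Lengths are in m, angles in rad, forces in N, time in s.
With the tool pointing down it reaches from about 0.25 to 0.775 m from the base axis. Payload 4 kg.
Tool frame: the origin (TCP) lies midway between the tips of the shut fingers; the grasp point (between the pads) lies 19 mm behind it; z points along the fingers, y is the line along which they close (so a half turn about z gives the same grasp; the last joint's range is limited). The gripper opens to 94 mm and grips with 3 to 60 N. Pads are 16 mm wide; open, the fingers measure 119 mm over their backs; the gripper's body (75 mm by 177 mm) begins 78 mm behind the grasp point.
Start: joints at [-1.436, 0.087, 1.371, -0, 1.684, -0.103], TCP at [0.13, -0.535, 0.174] pointing down, gripper open.
Joint ranges: [-3.1, 3.1], [-0.76, 2.03], [0.27, 2.55], [-1.08, 4.22], [0.17, 2.65], [-2.57, 2.57]. Speed limits (rad/s): [2.79, 2.79, 3.14, 3.14, 3.14, 3.14].

## Interface

Orientations are given as [roll, pitch, yaw] about the fixed x, y, z axes, in that order (R = Rz(yaw) Ry(pitch) Rx(roll)).
In Python, from bench import robot gives the robot as it stands. The module is installed in compiled form; this text tells all that it offers.
- The arm moves only by the tool arm_command, never from a script. Its argument "targets" is a list of rows, each a list of 4 numbers: the shift along the world's x, y, z as a fraction of full scale, then the turn about the world's z as a fraction of full scale. A call has 1 to 8 rows; each row is the pose to reach, as a shift and turn from the pose commanded when the call began; what a row does not reach only later rows make up. Full scale, the value 1, is 0.5 m for a shift and 120 degrees for a turn. A row lasts 1/12 s, in which the tool goes at most 41.7 mm and 7.16 degrees, less where a joint would pass 70% of its speed; a pose out of reach is approached as far as the arm can. A call with a number of a shift or a turn outside -1 to 1 is refused whole. A call with a gripper value outside its range is refused whole. "claw" is the closure, from 0 (fully open) to 1 (shut), set as the call begins (left out, the last holds). The fingers move at their own pace and stop on an object; the grip force is fixed at half the most. Time passes only in rows, so rows that repeat a pose let the fingers close. It gives the time, the measured TCP pose, the force, the opening and the grip force at its end, in the units of the state.
- robot.get_obs(): the state, without advancing time (a new reading comes with each control period).
- robot.snapshot(name): name is "side" or "top"; returns the picture (384x512x3 uint8, red, green, blue); there is no depth.
- robot.camera_info(name): a dict with "vfov" (degrees; the focal length in pixels is half the picture's height over the tangent of half this angle, whatever the lens; pixels are square), "cx", "cy" (the principal point, pixels), "extrinsics" (4x4, takes a point from camera to world coordinates). Camera axes: x right, y up, looking along -z (the intrinsics and any distortion apply to the point x, -y, -z); pixel columns grow to the right and rows downward; lengths in m; the calibration is good to about 2 mm. A picture is of the moment at which its call begins. camera_info takes no time and is no camera call.
- robot.close_job(): hands the job in; it is judged then, once.
The state is a dict: "time": time; "joint_positions": joint angles; "qvel": joint speeds; "joint_torque": joint torques, N m; "tool_pos": TCP position; "ee_rot": TCP orientation; "wrist_force": force on the tool from outside, world axes, zero at the start; "wrist_torque": the same for the moment, N m; "width": finger opening in m; "finger_force": force on a finger pad.
Only numpy, scipy, OpenCV 4.12 (cv2) and the standard library are available. Lean on these libraries where they do the work, as an engineer would, in place of code of your own. Each camera call takes 0.05 s, during which the arm holds its last target. There are 200 camera calls.

## Working session

There is one attempt and no reset: what is moved stays moved. The work goes in short steps, Python scripts to look and compute and a tool call to move; the robot and the scene stay as the last step left them, time stands still between calls to the robot, and variables do not carry over. Pictures are saved under pics/ and viewed, at most 11 in all, crops included, and the job is handed in when it is done.

Besides the shell and the picture viewer there is one more tool, called after ">>>" as a command line: name --pt "numbers of a row" for each row, then --argument value for the rest. arm_command: Moves the arm, as the interface text tells. Shift numbers are shares of 0.5 m and turn numbers shares of 120 degrees, none past 1 either way. Its arguments: {"type":"object","properties":{"targets":{"type":"array"},"claw":{"type":"number"}},"required":["targets"]}

```bash
mkdir -p pics
python3 - <<'E'
from bench import robot
import cv2
for n in ("top","side"):
    i=robot.snapshot(n); cv2.imwrite(f"pics/{n}0.png",i[...,::-1]); print(n,robot.camera_info(n))
o=robot.get_obs(); print(o)
E
```

```text
top {'vfov': 49.09201456861443, 'cx': 258.0282283930724, 'cy': 191.35547952760191, 'extrinsics': array([[-2.74267854e-02,  9.95066079e-01, -9.53481496e-02,
         3.51026099e-01],
       [-9.99623139e-01, -2.71907960e-02,  3.77364936e-03,
         7.83569756e-02],
       [ 1.16243839e-03,  9.54157157e-02,  9.95436834e-01,
         1.19641773e+00],
       [ 0.00000000e+00,  0.00000000e+00,  0.00000000e+00,
         1.00000000e+00]])}
side {'vfov': 44.82920671741229, 'cx': 253.29556797193914, 'cy': 190.4638064794621, 'extrinsics': array([[-0.97815487,  0.12097449, -0.16905092,  0.25142865],
       [-0.20720179, -0.50187339,  0.83975623,  1.15991966],
       [ 0.01674692,  0.8564393 ,  0.51597603,  0.69050624],
       [ 0.        ,  0.        ,  0.        ,  1.        ]])}
{'time': 0.1, 'joint_positions': array([-1.43612605e+00,  8.78559205e-02,  1.37207063e+00, -3.20757493e-05,
        1.68357438e+00, -1.03095860e-01]), 'qvel': array([ 1.81269609e-03, -7.12292797e-04, -5.03081390e-03,  9.64468260e-04,
        9.28489739e-04,  7.60262399e-05]), 'joint_torque': array([ 1.16646297e-03, -3.41250336e+01, -3.03304338e+01,  7.17667001e-02,
        3.04242200e-02, -9.84338226e-05]), 'tool_pos': array([ 0.1294559, -0.533994 ,  0.1728515]), 'ee_rot': array([-3.13969123e+00, -1.64677727e-04,  2.37762397e-01]), 'wrist_force': array([-0.16858981,  0.40704963, -0.30598048]), 'wrist_torque': array([0.01868413, 0.02939873, 0.00507246]), 'finger_force': 0.0, 'width': 0.09382012639213755}
```

View pics/top0.png

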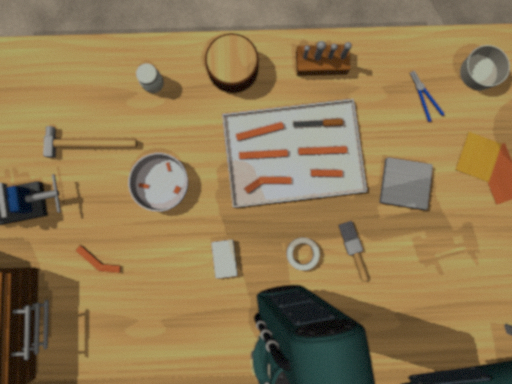

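View pics/side0.png

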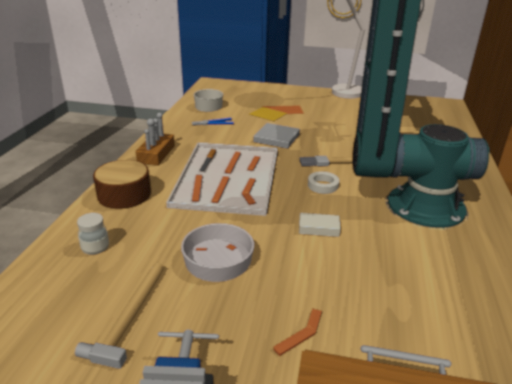

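The top view shows the tray at about (297,153), with the short bar at (327,173), a bent bar at (268,183), the pan at (159,182) and the block at (407,183). A second bent bar lies on the table at (100,262). The side view shows the same layout, with the tray's bent bar at (250,190) and the pan at (218,251).

```bash
cat > h.py <<'E'
import numpy as np, cv2
from bench import robot
def cam(n):
    c=robot.camera_info(n); return c, 192/np.tan(np.radians(c['vfov']/2)), np.array(c['extrinsics'])
def ray(n,p):
    c,f,E=cam(n); p=np.atleast_2d(p).astype(float)
    d=np.c_[(p[:,0]-c['cx'])/f,-(p[:,1]-c['cy'])/f,-np.ones(len(p))]@E[:3,:3].T
    return E[:3,3],d
def plane(n,p,z):
    o,d=ray(n,p); return o+d*((z-o[2])/d[:,2])[:,None]
def tri(pt,ps):
    o1,d1=ray("top",pt); o2,d2=ray("side",ps)
    A=np.c_[d1[0],-d2[0]]; s,*_=np.linalg.lstsq(A,o2-o1,rcond=None)
    a,b=o1+s[0]*d1[0],o2+s[1]*d2[0]; return (a+b)/2,np.linalg.norm(a-b)
def copper(img):
    h=cv2.cvtColor(img,cv2.COLOR_RGB2HSV)
    m=((h[...,0]<10)|(h[...,0]>172))&(h[...,1]>120)&(h[...,2]>90)
    k,l,s,c=cv2.connectedComponentsWithStats(m.astype(np.uint8))
    return [(s[i,4],c[i],cv2.findContours((l==i).astype(np.uint8),cv2.RETR_EXTERNAL,cv2.CHAIN_APPROX_NONE)[0][0][:,0]) for i in range(1,k) if s[i,4]>20]
def white(img,n):
    pass
E
python3 - <<'E'
from h import *
np.set_printoptions(precision=4,suppress=True)
I={n:cv2.imread(f"pics/{n}0.png")[...,::-1].copy() for n in("top","side")}
for n in I:
    print(n)
    for a,c,k in copper(I[n]):
        P=plane(n,k,.014)[:,:2]; r=cv2.minAreaRect((P*1000).astype(np.float32)); b=cv2.boxPoints(r)
        e=[b[1]-b[0],b[2]-b[1]]; L=max(e,key=np.linalg.norm)
        print(a,c,plane(n,c,.014)[0,:2],"rect",np.round(r[0]),np.round(r[1]),"ang",round(np.degrees(np.arctan2(L[1],L[0]))%180,1))
E
```

```text
top
27 [260.9259 131.0741] [0.6375 0.0608] rect [639.  60.] [18. 32.] ang 102.7
22 [243.5    137.2273] [0.6209 0.1112] rect [620. 108.] [43.  9.] ang 88.4
27 [314.5185 150.3704] [ 0.5773 -0.0904] rect [577. -88.] [31. 14.] ang 88.4
25 [283.16 152.12] [ 0.5747 -0.0008] rect [574.  -0.] [23. 14.] ang 88.4
80 [326.875  172.3625] [ 0.5131 -0.1229] rect [ 511. -120.] [85. 17.] ang 88.4
29 [507.069 180.   ] [ 0.4773 -0.6327] rect [ 477. -631.] [34. 16.] ang 0.3
30 [281.9    178.8333] [0.4981 0.0053] rect [496.   8.] [51. 14.] ang 88.4
25 [275.2  181.16] [0.492  0.0245] rect [494.  25.] [45.  9.] ang 88.4
24 [254.2917 187.0417] [0.4768 0.0841] rect [478.  84.] [ 8. 35.] ang 124.1
side
```

Run:
```python
from h import *
I={n:cv2.imread(f"pics/{n}0.png")[...,::-1].copy() for n in("top","side")}
for n,ps in dict(top=[(327,173),(285,181),(264,154),(230,65),(300,170),(450,220),(407,183)],side=[(250,196),(218,190),(254,163),(300,335),(205,190),(100,300),(275,135),(234,185)]).items():
    h=cv2.cvtColor(I[n],cv2.COLOR_RGB2HSV)
    print(n,[tuple(int(v) for v in h[y,x]) for x,y in ps])
```

```text
top [(10, 184, 165), (9, 175, 165), (10, 176, 175), (19, 130, 172), (75, 6, 177), (18, 135, 174), (20, 12, 124)]
side [(10, 143, 143), (11, 177, 163), (11, 179, 158), (11, 181, 161), (15, 28, 183), (19, 129, 180), (20, 11, 139), (17, 25, 183)]
```

```bash
sed -i 's/^    m=.*/    m=(h[...,0]<14)\&(h[...,1]>95)\&(h[...,2]>80)/; s/s\[i,4\]>20/s[i,4]>35/' h.py
python3 - <<'E'
from h import *
np.set_printoptions(precision=4,suppress=True)
I={n:cv2.imread(f"pics/{n}0.png")[...,::-1].copy() for n in("top","side")}
B={n:copper(I[n]) for n in I}
for n in I:
    print(n)
    for a,c,k in B[n]:
        P=plane(n,k,.014)[:,:2]; r=cv2.minAreaRect((P*1000).astype(np.float32)); b=cv2.boxPoints(r)
        e=[b[1]-b[0],b[2]-b[1]]; L=max(e,key=np.linalg.norm)
        if P[:,1].max()>-.5: print(a,np.round(c,1),plane(n,c,.014)[0,:2],"rect",np.round(r[0]),np.round(r[1]),"ang",round(np.degrees(np.arctan2(L[1],L[0]))%180,1))
print("tri")
for a,c,k in B["top"]:
    p=plane("top",c,.014)[0]
    q=min(B["side"],key=lambda t:np.linalg.norm(plane("side",t[1],.014)[0]-p))
    print(np.round(c),*tri(c,q[1]))
# grey things: flat components in top & side
for n in I:
    h=cv2.cvtColor(I[n],cv2.COLOR_RGB2HSV); m=((h[...,1]<45)&(h[...,2]>85)).astype(np.uint8)
    k,l,s,c=cv2.connectedComponentsWithStats(m)
    for i in range(1,k):
        if 700<s[i,4]<20000:
            ct=max(cv2.findContours((l==i).astype(np.uint8),0,1)[0],key=len); hull=cv2.convexHull(ct)
            ap=cv2.approxPolyDP(hull,4,True)[:,0]
            print(n,s[i],np.round(c[i]),ap.tolist() if len(ap)<9 else len(ap))
E
```

```text
top
328 [259.7 130.8] [0.6383 0.0643] rect [638.  65.] [ 20. 138.] ang 103.7
330 [322.4 150.1] [ 0.5776 -0.1129] rect [ 578. -112.] [ 20. 138.] ang 90.6
328 [263.  153.9] [0.5711 0.0568] rect [571.  57.] [ 19. 137.] ang 91.8
208 [326.9 172.8] [ 0.5118 -0.1229] rect [ 511. -122.] [88. 17.] ang 88.4
338 [267.2 182. ] [0.4903 0.0472] rect [491.  46.] [ 35. 133.] ang 100.9
375 [ 97.  261.3] [0.2811 0.5268] rect [280. 527.] [136.  37.] ang 60.7
side
136 [232.2 162.3] [ 0.5724 -0.0923] rect [573. -97.] [ 19. 141.] ang 90.8
90 [253.3 162.9] [ 0.5077 -0.1045] rect [ 508. -105.] [97. 20.] ang 88.6
186 [196.7 188. ] [0.6317 0.0835] rect [633.  80.] [ 20. 144.] ang 103.6
187 [219.9 189.3] [0.5661 0.0746] rect [566.  70.] [ 20. 146.] ang 91.5
184 [248.4 191.4] [0.4853 0.0673] rect [488.  62.] [ 34. 142.] ang 101.9
632 [299.8 334. ] [0.281  0.5465] rect [278. 542.] [137.  36.] ang 61.4
tri
[260. 131.] [0.6399 0.0639 0.0018] 0.0025981078967976935
[502. 177.] [ 0.482  -0.6268  0.0007] 0.01283608176916197
[322. 150.] [ 0.5791 -0.115   0.0018] 0.0016692009895182788
[263. 154.] [0.5723 0.0565 0.0028] 
[... 942 characters left out ...]
 135.] [[254, 136], [266, 124], [298, 130], [287, 147], [255, 141]]
side [ 167  143  110   72 4690] [226. 179.] [[167, 202], [199, 143], [276, 149], [263, 214]]
side [ 78 213  29  40 898] [ 92. 233.] [[93, 213], [101, 217], [106, 244], [88, 252], [81, 245], [78, 220]]
side [300 214  40  21 711] [319. 224.] [[301, 214], [337, 217], [337, 234], [301, 232]]
side [ 182  224   72   57 3091] [217. 251.] [[250, 236], [251, 254], [233, 277], [204, 279], [186, 264], [182, 245], [198, 228], [226, 224]]
side [ 76 343  49  25 803] [101. 354.] [[80, 343], [101, 344], [124, 352], [116, 367], [77, 355]]
side [ 140  362   65   22 1034] [173. 375.] [[204, 369], [203, 383], [140, 383], [144, 368], [155, 362]]
```

Run:
```python
from h import *
np.set_printoptions(precision=4,suppress=True)
def q(n,p,z):
    P=plane(n,p,z)[:,:2]; print(n,z,P.mean(0),"sides",np.linalg.norm(P-np.roll(P,1,0),axis=1)); return P
q("top",[[352,100],[365,191],[234,206],[223,114]],.018)
q("side",[[167,202],[199,143],[276,149],[263,214]],.018)
q("top",[[386,159],[431,165],[426,208],[381,201]],.025)
print("tray tri")
for a,b in [((352,100),(199,143)),((365,191),(276,149)),((234,206),(263,214)),((223,114),(167,202))]: print(*tri(a,b))
import cv2
I=cv2.imread("pics/top0.png");J=cv2.imread("pics/side0.png")
A=cv2.resize(I[130:230,110:240],None,fx=4,fy=4,interpolation=2);B=cv2.resize(J[110:160,240:310],None,fx=4,fy=4,interpolation=2);C=cv2.resize(J[215:290,170:265],None,fx=4,fy=4,interpolation=2)
W=np.zeros((600,800,3),np.uint8);W[:400,:520]=A[:, :520];W[:200,520:800]=B;W[300:600,420:800]=C
cv2.imwrite("pics/c1.png",W)
```

```text
top 0.018 [ 0.5727 -0.0301] sides [0.373  0.2648 0.3712 0.2661]
side 0.018 [ 0.5684 -0.013 ] sides [0.2609 0.3729 0.2596 0.387 ]
top 0.025 [ 0.475  -0.3417] sides [0.12   0.1275 0.1227 0.1266]
tray tri
[ 0.7194 -0.2052  0.0127] 0.005163619999395663
[ 0.4571 -0.2298  0.0087] 0.0008310426105612436
[ 0.4271  0.1437 -0.0032] 0.0025494203456189355
[0.6896 0.1683 0.0116] 0.0029788151712008505
```

View pics/c1.png

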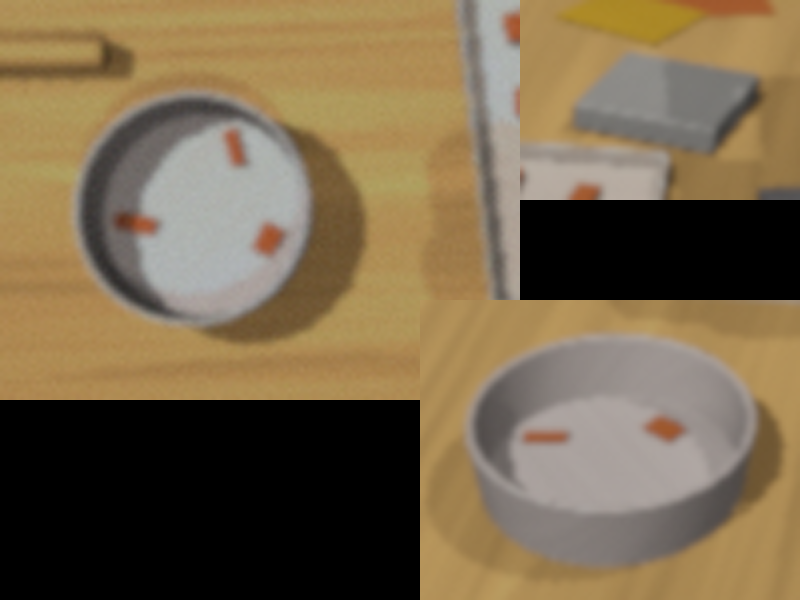

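In the crop, the pan's rim is centred at top pixel (158.4,182.2) and side pixel (217.9,246.3). The block's top face in the side view has corners at about (253,135.5), (267,124), (300,129.5) and (288.5,143).

Run:
```python
from h import *
np.set_printoptions(precision=4,suppress=True)
print("pan",*tri((158.4,182.2),(217.9,246.25)),plane("top",(158.4,182.2),.045),plane("side",(217.9,246.25),.045))
for a,b in [((386,158.5),(267,123.8)),((432.5,164.5),(300,129.5)),((427,209),(288.5,143.3)),((380,202),(253.3,135.5))]: print("block",*tri(a,b))
```

```text
pan [0.4948 0.3503 0.0335] 0.0015069236260826522 [[0.4942 0.3478 0.045 ]] [[0.4898 0.3645 0.045 ]]
block [ 0.5176 -0.2743  0.0782] 0.03966677142988362
block [ 0.4634 -0.4245  0.0102] 0.12791708459975273
block [ 0.4218 -0.4272 -0.0578] 0.034943607883788176
block [ 0.4795 -0.2483  0.0458] 0.11576984119431834
```

>>> arm_command --pt "0.762 0.828 -0.1 0.623" --pt "0.762 0.828 -0.1 0.623" --pt "0.762 0.828 -0.1 0.623" --pt "0.762 0.828 -0.1 0.623" --pt "0.762 0.828 -0.1 0.623" --pt "0.762 0.828 -0.1 0.623" --pt "0.762 0.828 -0.1 0.623" --pt "0.762 0.828 -0.1 0.623" --claw 0.5

```text
time: 0.77
tool_pos: [0.3551, -0.2883, 0.1439]
ee_rot: [-3.141, -0.0, 1.244]
wrist_force: [0.6, -0.5, 0.0]
width: 0.0478
finger_force: 0.0
```

>>> arm_command --pt "0.3 0.32 -0.09 0.136" --pt "0.3 0.32 -0.09 0.136" --pt "0.3 0.32 -0.09 0.136" --pt "0.3 0.32 -0.09 0.136" --pt "0.3 0.32 -0.09 0.136" --pt "0.3 0.32 -0.09 0.136" --pt "0.3 0.32 -0.09 0.136" --pt "0.3 0.32 -0.09 0.136"

```text
time: 1.43
tool_pos: [0.504, -0.1295, 0.0985]
ee_rot: [-3.139, -0.0, 1.525]
wrist_force: [0.4, -0.5, -0.3]
width: 0.0468
finger_force: 0.0
```

Run:
```python
from h import *
np.set_printoptions(precision=4,suppress=True)
o=robot.get_obs(); print(o['time'],o['tool_pos'],o['ee_rot'],o['width'])
I=robot.snapshot("side")[...,::-1]; J=robot.snapshot("top")[...,::-1]
W=np.zeros((500,800,3),np.uint8)
W[:500,:400]=cv2.resize(I[80:205,205:305],None,fx=4,fy=4,interpolation=2)
W[:500,400:]=cv2.resize(J[85:210,280:380],None,fx=4,fy=4,interpolation=2)
cv2.imwrite("pics/c2.png",W)
for a,b in [((386,158.5),(288.5,143.3)),((432.5,164.5),(267,123.8)),((427,209),(300,129.5)),((380,202),(288.5,143.3))]: print("block",*tri(a,b))
print(plane("top",[(386,158.5),(432.5,164.5),(427,209),(380,202)],.025).mean(0),plane("side",[(253.3,135.5),(267,123.8),(300,129.5),(288.5,143.3)],.025).mean(0))
c,f,E=cam("side")
p=o['tool_pos']; v=E[:3,:3].T@(p-E[:3,3]); print("tcp side px",c['cx']+f*v[0]/-v[2],c['cy']-f*v[1]/-v[2])
```

```text
1.4333 [ 0.504  -0.1295  0.0985] [-3.1394 -0.      1.5248] 0.04679477036107061
block [ 0.4855 -0.2935  0.0122] 0.12467176230556497
block [ 0.5257 -0.4253  0.012 ] 0.00408739261170869
block [ 0.3995 -0.401   0.0128] 0.0038373906416327773
block [ 0.4226 -0.2687  0.0159] 0.004005953860511197
[ 0.4743 -0.3427  0.025 ] [ 0.4693 -0.3249  0.025 ]
tcp side px 256.6162918567172 134.94716631382266
```

View pics/c2.png

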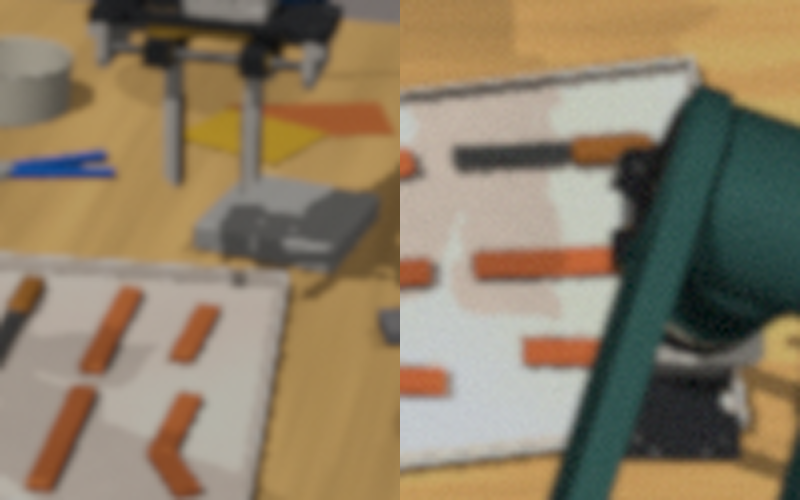

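The left half of the crop is the side view: the fingertips are at about (248.8,125.8) and (267.8,127), well above the bars. The right half is the top view: the arm hides the short bar's right part, and the gripper body spans about columns 335–366 and rows 122–199.

Run:
```python
from h import *
np.set_printoptions(precision=4,suppress=True)
print(robot.get_obs()['tool_pos'],robot.get_obs()['joint_positions'])
for z in (.2,.225,.25): print(z,plane("top",[(351,160)],z))
print("tips at z.098",plane("side",[(248.8,125.8),(267.8,127)],.0985))
# intersect with vertical plane y=-0.1295
o,d=ray("side",[(248.8,125.8),(267.8,127)]); t=(-.125-o[1])/d[:,1]; print(o+d*t[:,None])
```

```text
[ 0.5038 -0.131   0.0994] [-0.3629  0.0489  1.5595 -0.0006  1.5334 -0.3139]
0.2 [[ 0.5159 -0.1504  0.2   ]]
0.225 [[ 0.5118 -0.1447  0.225 ]]
0.25 [[ 0.5076 -0.1389  0.25  ]]
tips at z.098 [[ 0.5425 -0.1927  0.0985]
 [ 0.4817 -0.1982  0.0985]]
[[ 0.528  -0.125   0.1281]
 [ 0.4693 -0.125   0.1304]]
```

>>> arm_command --pt "0.014 0.018 -0.1 0.008" --pt "0.014 0.018 -0.1 0.008" --pt "0.014 0.018 -0.1 0.008" --pt "0.014 0.018 -0.1 0.008" --pt "0.014 0.018 -0.1 0.008"

```text
time: 1.95
tool_pos: [0.5118, -0.1223, 0.0509]
ee_rot: [3.14, 0.001, 1.538]
wrist_force: [-0.1, -0.4, 0.2]
width: 0.0473
finger_force: 0.0
```

Run:
```python
from h import *
np.set_printoptions(precision=4,suppress=True)
I=robot.snapshot("side")[...,::-1]
o=robot.get_obs(); p=o['tool_pos']; print(o['time'],p,o['ee_rot'],o['width'])
def proj(n,p):
    c,f,E=cam(n); v=E[:3,:3].T@(np.array(p)-E[:3,3]); return np.array([c['cx']+f*v[0]/-v[2],c['cy']-f*v[1]/-v[2]])
a=cv2.resize(I[90:180,200:300],None,fx=7,fy=6,interpolation=2)
for q in ([.511,-.122,.014],[.577,-.112,.014],[.511,-.122+.045,.014],p,p+[.0235,0,0],p-[.0235,0,0]):
    u=proj("side",q); print(u); cv2.drawMarker(a,tuple(int(v) for v in (u-[200,90])*[7,6]),(255,0,255),0,12,1)
cv2.imwrite("pics/c3.png",a)
print("base px",proj("side",[0,0,0]),proj("side",[0,0,.1]))
```

```text
2.0 [ 0.5122 -0.1222  0.0513] [3.1388 0.001  1.5383] 0.04721238381910871
[253.4177 160.2505]
[232.3499 159.3694]
[250.3893 166.7961]
[253.2641 149.5332]
[245.9081 148.7352]
[260.6605 150.3356]
base px [424.8808 204.7991] [432.673  173.1492]
```

View pics/c3.png

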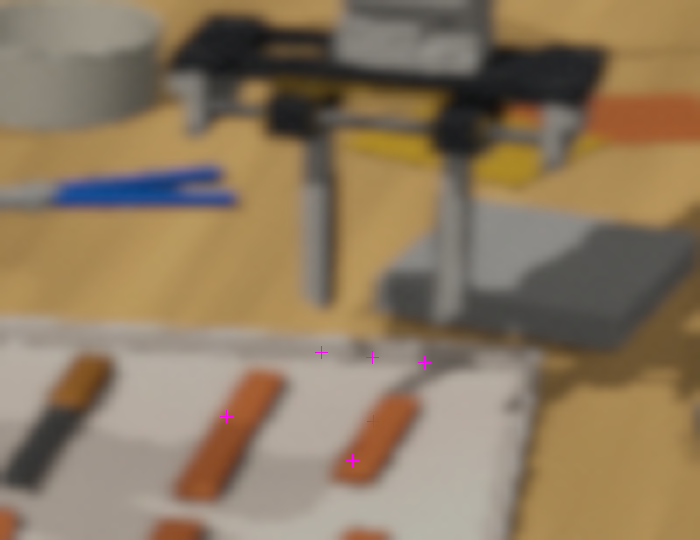

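The crop shows the fingertips at about (245.5,140.5) and (264.3,143). That is some 8 px higher than the reported TCP would put them. The short bar sits at about (254,163), close to where it should be. I'll descend gently and compare again.

>>> arm_command --pt "0 0 -0.02 0" --pt "0 0 -0.04 0" --pt "0 0 -0.06 0" --pt "0 0 -0.074 0" --pt "0 0 -0.074 0"

```text
time: 2.42
tool_pos: [0.5094, -0.1205, 0.0096]
ee_rot: [-3.137, -0.001, 1.539]
wrist_force: [-0.4, -0.2, -0.2]
width: 0.0465
finger_force: 0.0
```

Run:
```python
from h import *
np.set_printoptions(precision=4,suppress=True)
I=robot.snapshot("side")[...,::-1]
o=robot.get_obs(); p=o['tool_pos']; print(o['time'],p,o['wrist_force'])
cv2.imwrite("pics/c4.png",cv2.resize(I[90:180,200:300],None,fx=7,fy=6,interpolation=2))
```

```text
2.4667 [ 0.5101 -0.1208  0.0106] [-0.0475  0.1847 -0.3014]
```

View pics/c4.png

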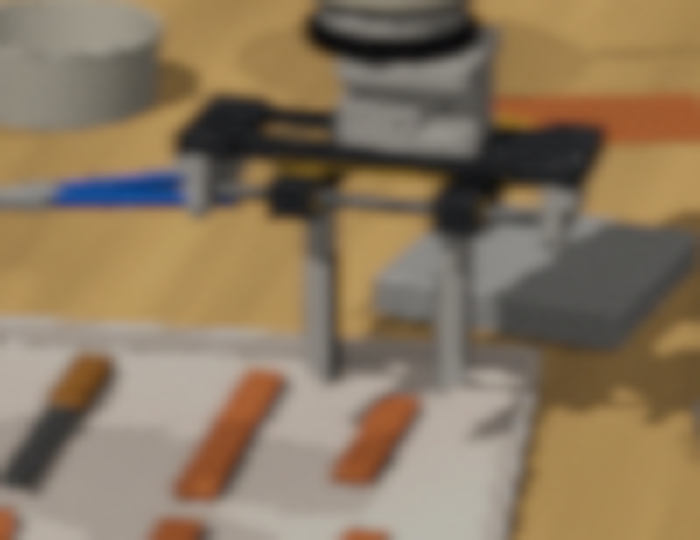

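The fingertips are at about (246,153) and (264.6,154), and their shadows are clearly detached from them. So the tips are still roughly 30 mm above the tray floor although TCP z reads 0.011, which means the reported z is biased. I'll keep lowering and check images and force.

>>> arm_command --pt "0.004 0 -0.01 0" --pt "0.004 0 -0.02 0" --pt "0.004 0 -0.03 0" --pt "0.004 0 -0.03 0"

```text
time: 2.8
tool_pos: [0.5126, -0.1209, -0.0039]
ee_rot: [-3.14, -0.001, 1.539]
wrist_force: [-0.6, 0.2, 0.2]
width: 0.0464
finger_force: 0.0
```

Run:
```python
from h import *
np.set_printoptions(precision=4,suppress=True)
I=robot.snapshot("side")[...,::-1]
o=robot.get_obs(); p=o['tool_pos']; print(o['time'],p,o['wrist_force'],o['joint_positions'])
cv2.imwrite("pics/c5.png",cv2.resize(I[100:180,200:300],None,fx=8,fy=7,interpolation=2)[:560])
```

```text
2.85 [ 0.5128 -0.121  -0.0034] [0.3584 0.0043 0.9632] [-0.3393  0.1422  1.6721  0.      1.3288 -0.308 ]
```

View pics/c5.png

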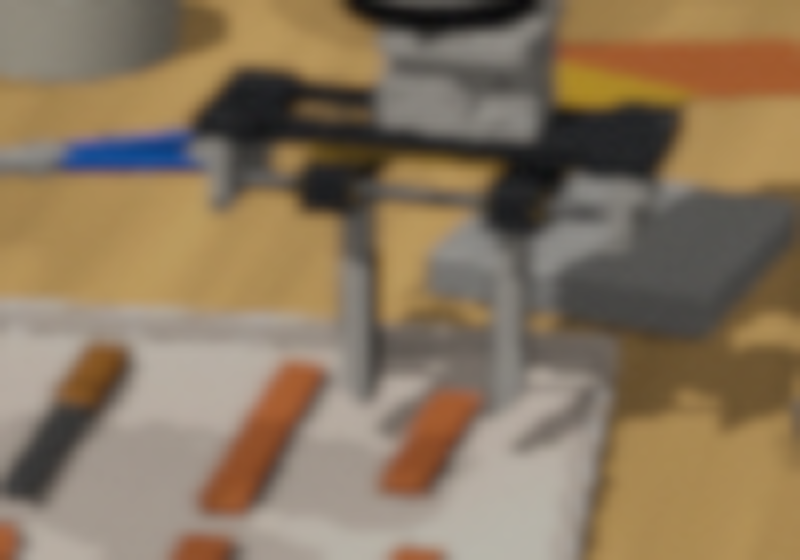

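The tips are now at (245,156.7) and (263.5,157.6), still separated from their shadows. There is no contact force, so I'll keep descending in small steps.

>>> arm_command --pt "0 0 -0.01 0" --pt "0 0 -0.02 0" --pt "0 0 -0.03 0" --pt "0 0 -0.03 0"

```text
time: 3.18
tool_pos: [0.5123, -0.1209, -0.0191]
ee_rot: [-3.139, -0.001, 1.539]
wrist_force: [-0.2, 0.6, 0.2]
width: 0.0473
finger_force: 0.0
```

Run:
```python
from h import *
np.set_printoptions(precision=4,suppress=True)
I=robot.snapshot("side"); cv2.imwrite("pics/s6.png",I[...,::-1])
o=robot.get_obs(); print(o['time'],o['tool_pos'],o['wrist_force'],o['width'])
g=cv2.imread("pics/s6.png",0)
for x in (245,246,263,264): print(x,g[150:175,x])
```

```text
3.2333 [ 0.5127 -0.121  -0.0186] [0.3245 0.4393 1.5016] 0.04698733732013867
245 [111 111 112 112 112 113 112 113 113 113 115 118 123 134 147 151 152 152
 152 152 153 154 155 158 164]
246 [ 78  80  81  82  87  93  96  97  92  86  87  95 104 123 143 149 149 145
 143 143 146 152 155 157 164]
263 [127 128 129 131 132 133 133 133 131 128 129 132 135 135 132 143 165 175
 177 177 177 178 179 179 179]
264 [114 115 117 122 125 126 126 127 127 125 127 132 133 126 122 140 164 176
 177 177 177 178 179 180 179]
```

>>> arm_command --pt "0 0 -0.004 0" --pt "0 0 -0.008 0" --pt "0 0 -0.008 0"

```text
time: 3.48
tool_pos: [0.5132, -0.1212, -0.0219]
ee_rot: [-3.141, -0.0, 1.539]
wrist_force: [-0.5, -0.4, 0.4]
width: 0.0472
finger_force: 0.0
```

Run:
```python
from h import *
np.set_printoptions(precision=4,suppress=True)
I=robot.snapshot("side"); cv2.imwrite("pics/s7.png",I[...,::-1])
o=robot.get_obs(); print(o['time'],o['tool_pos'],o['wrist_force'],o['width'])
cv2.imwrite("pics/c7.png",cv2.resize(I[110:180,205:285,::-1],None,fx=10,fy=8.5,interpolation=2))
```

```text
3.5333 [ 0.5133 -0.1212 -0.0217] [-0.2764  0.6934 -0.4825] 0.046820775823336734
```

View pics/c7.png

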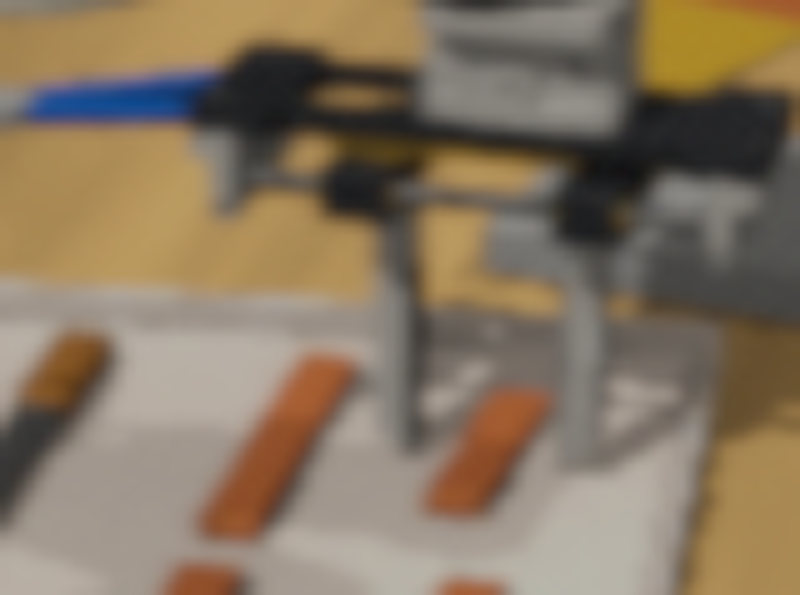

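The fingers now straddle the short bar. The tips are at about (245,162.6) and (262.8,164.4), the bar's centre is at (253.8,163.3), and the shadows almost meet the tips. Closing.

>>> arm_command --pt "0 0 -0.004 0" --pt "0 0 -0.004 0" --pt "0 0 -0.004 0" --pt "0 0 -0.004 0" --pt "0 0 -0.004 0" --pt "0 0 -0.004 0" --claw 1

```text
time: 4.03
tool_pos: [0.5134, -0.1213, -0.0235]
ee_rot: [3.142, 0.0, 1.539]
wrist_force: [-0.5, -0.3, -0.1]
width: 0.0199
finger_force: 30.0
```

>>> arm_command --pt "0 0 0.08 0" --pt "0 0 0.16 0" --pt "0 0.06 0.18 0" --pt "-0.038 0.938 0.18 0" --pt "-0.038 0.938 0.18 0" --pt "-0.038 0.938 0.18 0" --pt "-0.038 0.938 0.18 0" --pt "-0.038 0.938 0.18 0"

```text
time: 4.7
tool_pos: [0.5036, 0.1187, 0.066]
ee_rot: [-3.141, 0.0, 1.539]
wrist_force: [0.3, -1.3, -1.4]
width: 0.0195
finger_force: 30.0
```

>>> arm_command --pt "-0.018 0.44 0 0" --pt "-0.018 0.44 0 0" --pt "-0.018 0.44 0 0" --pt "-0.018 0.44 0 0" --pt "-0.018 0.44 0 0" --pt "-0.018 0.44 0 0" --pt "-0.018 0.44 0 0" --pt "-0.018 0.44 0 0"

```text
time: 5.37
tool_pos: [0.4948, 0.3367, 0.0655]
ee_rot: [-3.14, 0.002, 1.541]
wrist_force: [-0.3, -0.1, -2.5]
width: 0.0193
finger_force: 30.0
```

Run:
```python
from h import *
np.set_printoptions(precision=4,suppress=True)
I=robot.snapshot("side"); J=robot.snapshot("top"); cv2.imwrite("pics/t8.png",J[...,::-1])
o=robot.get_obs(); print(o['time'],o['tool_pos'],o['wrist_force'],o['width'])
W=np.zeros((400,800,3),np.uint8)
W[:,:400]=cv2.resize(I[190:290,165:265,::-1],(400,400),interpolation=2)
W[:,400:]=cv2.resize(J[80:230,90:240,::-1],(400,400),interpolation=2)
cv2.imwrite("pics/c8.png",W)
# bent bar geometry, from the first top picture
I0=cv2.imread("pics/top0.png")[...,::-1].copy()
a,c,k=[b for b in copper(I0) if abs(b[1][0]-267)<3][0]
m=np.zeros((384,512),np.uint8); cv2.drawContours(m,[k.reshape(-1,1,2)],-1,1,-1)
y,x=np.nonzero(m); P=plane("top",np.c_[x,y],.014)[:,:2]
# fold (bend) at y>~.07 : fit lines on both limbs
for s in (P[P[:,1]<.06],P[P[:,1]>.09]):
    l=cv2.fitLine(s.astype(np.float32),cv2.DIST_L2,0,.01,.01).ravel(); print("line dir",np.degrees(np.arctan2(l[1],l[0])),l[2:],"y",s[:,1].min(),s[:,1].max())
print("com",P.mean(0))
for q in np.arange(-.02,.12,.01):
    t=P[abs(P[:,1]-q)<.005]; print(round(q,3),t[:,0].mean().round(4),len(t),end="; ")
```

```text
5.4667 [0.4954 0.3354 0.0659] [-0.0115 -0.205  -1.6743] 0.01932381549980665
line dir 88.26627 [0.4951 0.0203] y -0.020486330794295585 0.05915366290344725
line dir -32.962036 [0.4753 0.0991] y 0.09020670837222404 0.11050602215001006
com [0.4903 0.0472]
-0.02 0.4941 10; -0.01 0.494 27; 0.0 0.4952 23; 0.01 0.4943 26; 0.02 0.4958 25; 0.03 0.4947 24; 0.04 0.496 27; 0.05 0.4956 22; 0.06 0.4962 28; 0.07 0.4926 25; 0.08 0.4864 33; 0.09 0.4791 27; 0.1 0.4743 31; 0.11 0.4728 10;
```

View pics/c8.png

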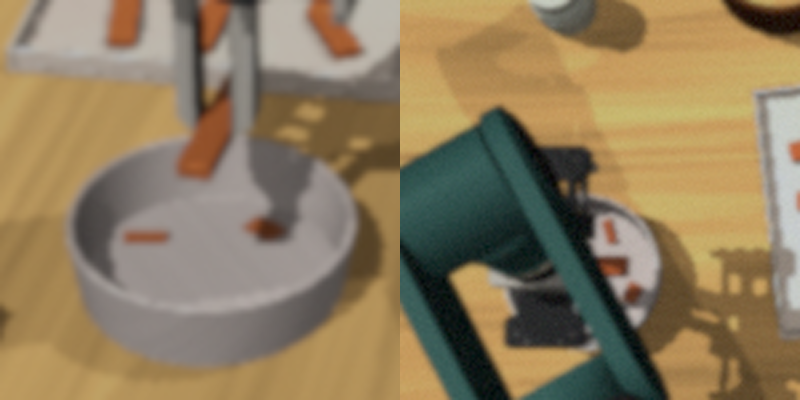

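The crop shows the short bar still in the grip above the pan, with the pan in the side view at about (218,247). I'll lower it, release it and rise.

>>> arm_command --pt "0 0.024 0 0" --pt "0 0.024 -0.07 0" --pt "0 0.024 -0.12 0" --pt "0 0.024 -0.15 0" --pt "0 0.024 -0.156 0" --pt "0 0.024 -0.156 0"

```text
time: 5.97
tool_pos: [0.4947, 0.3478, -0.013]
ee_rot: [-3.139, 0.001, 1.538]
wrist_force: [-0.9, 0.5, -1.9]
width: 0.0194
finger_force: 30.0
```

>>> arm_command --pt "0 0 0 0" --pt "0 0 0 0" --pt "0 0 0 0" --pt "0 0 0 0" --pt "0 0 0.08 0" --pt "0 0 0.16 0" --pt "0 0 0.2 0" --pt "0 0 0.2 0" --claw 0.5

```text
time: 6.63
tool_pos: [0.4995, 0.3514, 0.0971]
ee_rot: [3.129, -0.008, 1.54]
wrist_force: [1.0, -0.6, 1.2]
width: 0.0472
finger_force: 0.0
```

>>> arm_command --pt "0 -0.6 0 0" --pt "0 -0.6 0 0" --pt "0 -0.6 0 0" --pt "0 -0.6 0 0" --pt "0 -0.6 0 0" --pt "0 -0.6 0 0" --pt "0 -0.6 0 0" --pt "0 -0.6 0 0"

```text
time: 7.3
tool_pos: [0.4948, 0.0434, 0.088]
ee_rot: [-3.141, 0.003, 1.534]
wrist_force: [0.6, 0.9, -0.3]
width: 0.047
finger_force: 0.0
```

>>> arm_command --pt "0 0 -0.06 0" --pt "0 0 -0.1 0" --pt "0 0 -0.1 0"

```text
time: 7.55
tool_pos: [0.4913, 0.0488, 0.0335]
ee_rot: [-3.132, -0.0, 1.538]
wrist_force: [-0.1, 0.1, -0.2]
width: 0.047
finger_force: 0.0
```

Run:
```python
from h import *
np.set_printoptions(precision=4,suppress=True)
I=robot.snapshot("side");J=robot.snapshot("top")
o=robot.get_obs(); print(o['time'],o['tool_pos'],o['ee_rot'],o['wrist_force'],o['width'])
for a,c,k in copper(I): print("side",a,np.round(c,1),plane("side",c,.014)[0,:2])
for a,c,k in copper(J):
    P=plane("top",k,.014)[:,:2]; print("top",a,np.round(c,1),plane("top",c,.014)[0,:2],np.ptp(P,axis=0))
```

```text
7.65 [0.4946 0.0493 0.0377] [-3.1395 -0.0002  1.5396] [ 0.3812 -0.3117  0.8273] 0.04704378040531314
side 179 [287.2 108.6] [ 0.4726 -0.5918]
side 104 [230.8 164.5] [ 0.5734 -0.0775]
side 187 [196.7 188.2] [0.6312 0.0844]
side 191 [219.8 189.5] [0.5659 0.0757]
side 183 [248.4 191.5] [0.4853 0.0674]
side 239 [219.3 253.3] [0.4911 0.3506]
side 635 [299.8 333.9] [0.281  0.5463]
top 223 [266.8 128.8] [0.6436 0.0437] [0.0357 0.1009]
top 974 [501.8 176.8] [ 0.4867 -0.6184] [0.1712 0.0715]
top 280 [325.7 149.9] [ 0.5778 -0.1224] [0.0206 0.1176]
top 40 [287.2 179.9] [ 0.4947 -0.0097] [0.0175 0.017 ]
top 281 [160.4 183.3] [0.4946 0.3495] [0.0395 0.1158]
top 42 [252.2 186. ] [0.4798 0.0898] [0.0228 0.0144]
top 370 [ 96.8 261.3] [0.2812 0.5272] [0.0746 0.1228]
```

>>> arm_command --pt "0.002 0 -0.05 0" --pt "0.002 0 -0.09 0" --pt "0.002 0 -0.11 0" --pt "0.002 0 -0.117 0" --pt "0.002 0 -0.122 0" --pt "0.002 0 -0.122 0"

```text
time: 8.15
tool_pos: [0.4972, 0.0491, -0.0217]
ee_rot: [3.14, -0.0, 1.54]
wrist_force: [-0.3, 0.2, 0.1]
width: 0.0468
finger_force: 0.0
```

>>> arm_command --pt "0 0 0 0" --pt "0 0 0 0" --pt "0 0 0 0" --pt "0 0 0 0" --pt "0 0 0 0" --pt "0 0 0 0" --claw 1

```text
time: 8.65
tool_pos: [0.4969, 0.0488, -0.0221]
ee_rot: [3.14, -0.0, 1.539]
wrist_force: [-0.7, 0.3, 1.9]
width: 0.0195
finger_force: 30.0
```

>>> arm_command --pt "0 0 0.08 0" --pt "0 0 0.16 0" --pt "0 -0.05 0.16 0" --pt "-0.045 -0.783 0.16 0" --pt "-0.045 -0.783 0.16 0" --pt "-0.045 -0.783 0.16 0" --pt "-0.045 -0.783 0.16 0" --pt "-0.045 -0.783 0.16 0"

```text
time: 9.32
tool_pos: [0.4826, -0.1855, 0.0568]
ee_rot: [-3.141, -0.001, 1.54]
wrist_force: [1.3, 0.3, -2.5]
width: 0.0194
finger_force: 30.0
```

>>> arm_command --pt "-0.015 -0.3 0 0" --pt "-0.015 -0.3 0 0" --pt "-0.015 -0.3 0 0" --pt "-0.015 -0.3 0 0" --pt "-0.015 -0.3 0 0" --pt "-0.015 -0.3 0 0" --pt "-0.015 -0.3 0 0"

```text
time: 9.9
tool_pos: [0.4756, -0.3331, 0.0564]
ee_rot: [-3.14, -0.002, 1.539]
wrist_force: [0.7, 1.0, -2.7]
width: 0.0193
finger_force: 30.0
```

Run:
```python
from h import *
np.set_printoptions(precision=4,suppress=True)
I=robot.snapshot("side")
o=robot.get_obs(); print(o['time'],o['tool_pos'],o['wrist_force'],o['width'])
cv2.imwrite("pics/c9.png",cv2.resize(I[75:165,235:315,::-1],(533,600),interpolation=2))
```

```text
9.95 [ 0.4759 -0.3326  0.0567] [-0.4637  0.8158 -2.132 ] 0.01978267786285407
```

View pics/c9.png

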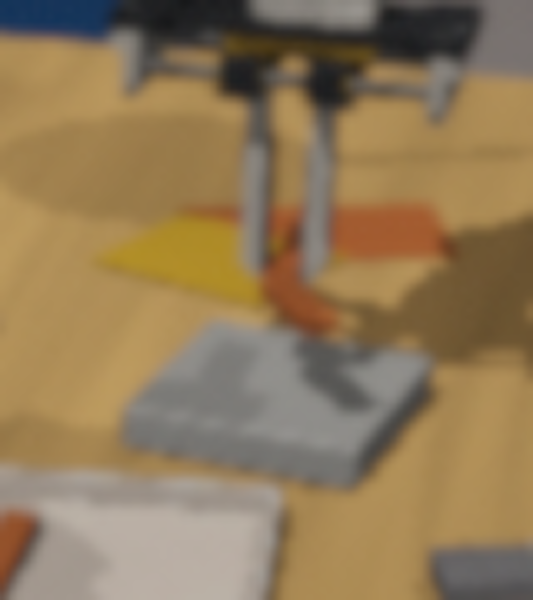

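The bent bar is in the grip above the block, whose top face centre is at about (276,134). I'll lower it, feeling for contact.

>>> arm_command --pt "0 -0.016 -0.04 0" --pt "0 -0.016 -0.08 0" --pt "0 -0.016 -0.1 0" --pt "0 -0.016 -0.106 0" --pt "0 -0.016 -0.11 0" --pt "0 -0.016 -0.11 0"

```text
time: 10.45
tool_pos: [0.4765, -0.3415, 0.0028]
ee_rot: [3.141, 0.0, 1.54]
wrist_force: [-0.8, -0.3, -1.6]
width: 0.0193
finger_force: 30.0
```

>>> arm_command --pt "0 0 -0.002 0" --pt "0 0 -0.004 0" --pt "0 0 -0.004 0"

```text
time: 10.7
tool_pos: [0.4766, -0.3424, 0.0012]
ee_rot: [3.14, 0.001, 1.539]
wrist_force: [0.5, -0.1, -2.4]
width: 0.0194
finger_force: 30.0
```

>>> arm_command --pt "0 0 -0.002 0" --pt "0 0 -0.003 0" --pt "0 0 -0.003 0"

```text
time: 10.95
tool_pos: [0.4762, -0.3422, -0.001]
ee_rot: [3.141, 0.0, 1.539]
wrist_force: [0.1, -0.1, -1.3]
width: 0.0193
finger_force: 30.0
```

>>> arm_command --pt "0 0 0 0" --pt "0 0 0 0" --pt "0 0 0 0" --pt "0 0 0 0" --pt "0 0 0.08 0" --pt "0 0 0.16 0" --pt "0 0 0.24 0" --pt "0 0 0.24 0" --claw 0.4

```text
time: 11.62
tool_pos: [0.4804, -0.3457, 0.1298]
ee_rot: [3.127, 0.012, 1.539]
wrist_force: [1.0, -0.3, 0.7]
width: 0.0565
finger_force: 0.0
```

>>> arm_command --pt "-0.4 -0.2 0 0" --pt "-0.4 -0.2 0 0" --pt "-0.4 -0.2 0 0" --pt "-0.4 -0.2 0 0" --pt "-0.4 -0.2 0 0" --pt "-0.4 -0.2 0 0" --pt "-0.4 -0.2 0 0" --pt "-0.4 -0.2 0 0"

```text
time: 12.28
tool_pos: [0.2757, -0.4424, 0.1191]
ee_rot: [3.141, 0.0, 1.537]
wrist_force: [0.6, 0.3, -0.7]
width: 0.0565
finger_force: 0.0
```

Run:
```python
from h import *
np.set_printoptions(precision=4,suppress=True)
I=robot.snapshot("side");J=robot.snapshot("top")
o=robot.get_obs(); print(o['time'],o['tool_pos'],o['width'])
W=np.zeros((600,800,3),np.uint8)
W[:300]=cv2.resize(I[110:290,160:320,::-1],(800,300),interpolation=2)
W[300:]=cv2.resize(J[90:220,110:457,::-1],(800,300),interpolation=2)
cv2.imwrite("pics/c10.png",W)
for n,im in(("top",J),("side",I)):
  for a,c,k in copper(im): print(n,a,np.round(c,1),plane(n,c,.014)[0,:2],plane(n,c,.035)[0,:2])
```

```text
12.3833 [ 0.277  -0.4417  0.1189] 0.056301659806358054
top 331 [259.6 130.9] [0.6382 0.0646] [0.6331 0.0649]
top 971 [501.8 176.9] [ 0.4865 -0.6184] [ 0.4841 -0.606 ]
top 329 [322.4 150.1] [ 0.5775 -0.113 ] [ 0.5735 -0.1096]
top 328 [263.  153.9] [0.5711 0.0568] [0.5672 0.0572]
top 282 [160.4 183.3] [0.4946 0.3494] [0.4921 0.3446]
top 363 [407.5 185.1] [ 0.4705 -0.3497] [ 0.4684 -0.3421]
top 374 [ 97.  261.4] [0.2811 0.5268] [0.2823 0.5188]
side 170 [287.8 108.6] [ 0.4701 -0.5924] [ 0.4633 -0.538 ]
side 104 [278.7 131.1] [ 0.47   -0.3653] [ 0.4632 -0.3179]
side 137 [232.2 162.3] [ 0.5725 -0.0928] [ 0.5625 -0.0539]
side 39 [102.8 182.7] [0.9015 0.1178] [0.8813 0.1501]
side 186 [196.7 188. ] [0.6317 0.0835] [0.6199 0.1169]
side 185 [219.9 189.3] [0.5661 0.0747] [0.5563 0.1084]
side 237 [219.3 253.2] [0.491  0.3506] [0.4836 0.3757]
side 632 [299.8 333.9] [0.281  0.5464] [0.2801 0.5655]
```

View pics/c10.png

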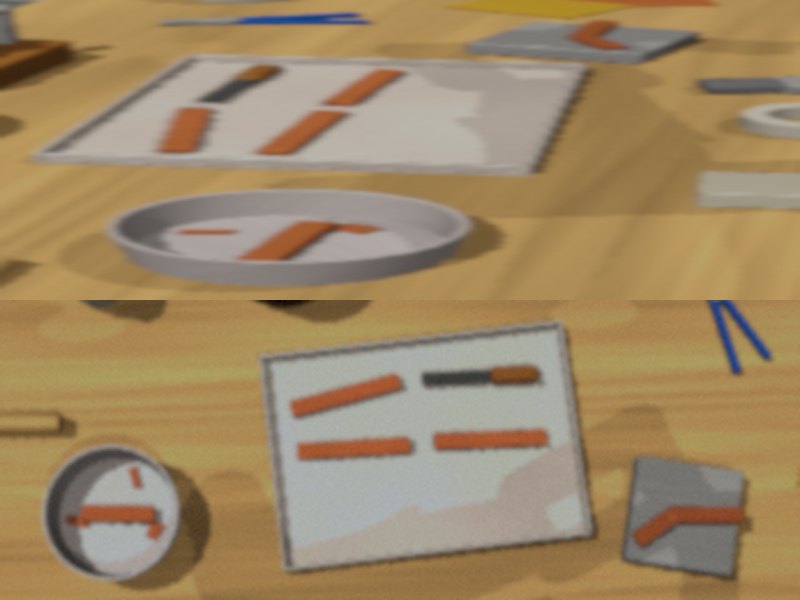

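The final crop shows the short bar lying in the pan at about top pixel (160,183). The bent bar lies flat on the middle of the block at (407,185), the three good bars and the file are unmoved, and the arm is clear.

```bash
python3 -c "
from bench import robot
print(robot.close_job())"
```

```text
the job is handed in; nothing more can be done
None
```

I handed the job in at about 12.4 s, with the short bar in the scrap pan, the bent bar flat on the middle of the block, and the good bars and file unmoved in the last pictures; the hand-in returned no verdict, and because the reported tool height read about 28 mm too low, I set grasp and placing heights by pictures and touch.

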